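Draw down a chamber cover with four crank nuts in cross order

ROBOT

A 6-joint arm with a two-finger parallel gripper is mounted at the origin on a cart in front of the work surface, level with it; the furniture and walls round the work are solid. World frame = base frame: x ahead of the robot, y to its left, z up, the work surface at z = 0. Lengths are in m, angles in rad, forces in N, time in s.
With the tool pointing down it reaches from about 0.275 to 0.75 m from the base axis. Payload 10.2 kg.
Tool frame: the origin (TCP) lies at the very end of the fingers, on their centre line; the grasp point (between the pads) lies 19 mm behind it; z points along the fingers, y is the line along which they close (so a half turn about z gives the same grasp; the last joint's range is limited). The gripper opens to 85 mm and grips with 20 to 120 N. Pads are 22 mm wide; open, the fingers measure 114 mm over their backs; the gripper's body (76 mm by 85 mm) begins 54 mm behind the grasp point. The pads swing forward as they close: fully open they stand 13 mm farther back than shut.
Start: joints at [-0.223, 0.313, 1.498, -0, 1.331, -0.223], TCP at [0.525, -0, 0.231] pointing down, gripper open.
Joint ranges: [-2.94, 2.94], [-0.97, 2.17], [0.19, 2.56], [-1.23, 4.37], [0.02, 3.11], [-2.88, 2.88]. Speed limits (rad/s): [2.39, 2.39, 3.01, 3.14, 3.14, 3.14].

INTERFACE

Orientations are given as a unit quaternion [w, x, y, z].
In Python, from plant import r, optics, job gives the robot as it stands.
- The arm moves only by the shell command python3 -m handwheel 'ROWS' [FORCE]. ROWS is a JSON object of lists of equal length, an entry for each row: "hand": the opening, from 0 (shut) to 1 (fully open); "slide": the shift along the tool's x, y, z each as a share of 0.12 m, from -1 to 1, a list of three; "dr": the turn, a rotation vector about the tool's x, y, z each as a share of 180 degrees, from -1 to 1, a list of three. In form: {"hand": [hand, ...], "slide": [[dx, dy, dz], ...], "dr": [[rx, ry, rz], ...]}. A call has 1 to 5 rows; each row is the pose to reach, as a shift and turn from the pose commanded when the call began, along the tool's axes at that moment, turning the shorter way round; what a row does not reach only later rows make up. A row lasts 1/12 s, in which the tool goes at most 41.7 mm and 7.16 degrees, less where a joint would pass 70% of its speed; a pose out of reach is approached as far as the arm can. A call with a number of a shift or a turn outside -1 to 1 is refused whole. A call with a gripper value outside its range is refused whole. The fingers move at their own pace and stop on an object; FORCE is the grip in N (left out, the last holds). Time passes only in rows, so rows that repeat a pose let the fingers close. It gives the time, the measured TCP pose, the force, the opening and the grip force at its end, in the units of the state.
- r.get_state(): the state, without advancing time (a new reading comes with each control period).
- optics.read_camera(name): name is "scene" or "side" or "wrist"; returns a dict with "frame" (420x560x3 uint8, red, green, blue), "mtx" (3x3 intrinsics, pixels), "rvec" (rotation vector, rad) and "tvec" (3), from world to camera coordinates, as OpenCV has them. Camera axes: x right, y down, z forward; pixel columns grow to the right and rows downward; lengths in m; the calibration is good to about 2 mm. A picture is of the moment at which its call begins. There is no depth.
- job.finish_job(): hands the job in; it is judged then, once.
The state is a dict: "time_s": time; "joints": joint angles; "joint_vel": joint speeds; "effort": joint torques, N m; "tcp_pos": TCP position; "eef_rot": TCP orientation; "ft_force": force on the tool from outside, world axes, zero at the start; "ft_torque": the same for the moment, N m; "gripper_width": opening from 0.0 (shut) to 1.0 (fully open); "grasp_force": force on a finger pad.
Only numpy, scipy, OpenCV 4.12 (cv2) and the standard library are available. Lean on these libraries where they do the work, as an engineer would, in place of code of your own. Each camera call takes 0.05 s, during which the arm holds its last target. There are 200 camera calls.

TASK

The cover of the sample chamber has to seat evenly: turn its four crank nuts clockwise by their red handles, roughly half a turn each, until each is snug: about 8 N of pull on the handle while slowly turning. Go crosswise: make one nut snug, then the one opposite it, and only then the other two. Do not force a nut beyond snug (12 N is too much), do not disturb the things around, and leave the cover flat with all four nuts snug and let go.

Things in the scene. Friction and masses are not known exactly. Their poses are not given: they have to be found in the camera images.
- chamber: Fixed round aluminium sample chamber, 144 mm across, on a 100 mm steel pedestal; its top face is 128 mm above the table. Origin on its axis at table height, z up, nuts 1 to 4 lie toward its +x, +y, -x, -y (each on a 58 mm radius); two side ports between them. It does not move. Nuts 1 and 3 are opposite, and so are 2 and 4.
- cover: Loose round steel cover plate with a small green window, 148 mm across, 8 mm thick, 1 kg, lying on the chamber over four dowels and held up by weak spring plungers. Origin at the centre of its underside, z up. Seated flat its origin is 130 mm above the table; at the start it stands 1.5 mm proud; how much slack each nut has cannot be seen.
- nut_1: Crank nut at the chamber's +x side, on a 58 mm radius from the chamber's axis. Origin on the nut's own upright turning axis, 19 mm below the foot of its red handle; z up, x points from the axis along the 24 mm dark steel arm to the red handle. Turning it clockwise seen from above tightens it; it never changes height (only the brass washer below comes down, 8 mm per turn).
- grip_1 (a point): Grip point of nut 1's upright red handle, a freely spinning sleeve 12 mm thick, 34 mm tall, 24 mm from the nut's axis. 20 mm above the sleeve's foot (the arm's upper face). Pull along the circle while turning slowly: 1 to 2 N free, to 3 N drawing the cover down, then steeply up, several N within 0.2 rad; at a standstill it sinks below half. Needs 1.6 to 4.2 rad, each differs. It stays put.
- nut_2: Crank nut at the chamber's +y side, on a 58 mm radius from the chamber's axis. Origin on the nut's own upright turning axis, 19 mm below the foot of its red handle; z up, x points from the axis along the 24 mm dark steel arm to the red handle. Turning it clockwise seen from above tightens it; it never changes height (only the brass washer below comes down, 8 mm per turn).
- grip_2 (a point): Grip point of nut 2's upright red handle, a freely spinning sleeve 12 mm thick, 34 mm tall, 24 mm from the nut's axis. 20 mm above the sleeve's foot (the arm's upper face). Pull along the circle while turning slowly: 1 to 2 N free, to 3 N drawing the cover down, then steeply up, several N within 0.2 rad; at a standstill it sinks below half. Needs 1.6 to 4.2 rad, each differs. It stays put.
- nut_3: Crank nut at the chamber's -x side, on a 58 mm radius from the chamber's axis. Origin on the nut's own upright turning axis, 19 mm below the foot of its red handle; z up, x points from the axis along the 24 mm dark steel arm to the red handle. Turning it clockwise seen from above tightens it; it never changes height (only the brass washer below comes down, 8 mm per turn).
- grip_3 (a point): Grip point of nut 3's upright red handle, a freely spinning sleeve 12 mm thick, 34 mm tall, 24 mm from the nut's axis. 20 mm above the sleeve's foot (the arm's upper face). Pull along the circle while turning slowly: 1 to 2 N free, to 3 N drawing the cover down, then steeply up, several N within 0.2 rad; at a standstill it sinks below half. Needs 1.6 to 4.2 rad, each differs. It stays put.
- nut_4: Crank nut at the chamber's -y side, on a 58 mm radius from the chamber's axis. Origin on the nut's own upright turning axis, 19 mm below the foot of its red handle; z up, x points from the axis along the 24 mm dark steel arm to the red handle. Turning it clockwise seen from above tightens it; it never changes height (only the brass washer below comes down, 8 mm per turn).
- grip_4 (a point): Grip point of nut 4's upright red handle, a freely spinning sleeve 12 mm thick, 34 mm tall, 24 mm from the nut's axis. 20 mm above the sleeve's foot (the arm's upper face). Pull along the circle while turning slowly: 1 to 2 N free, to 3 N drawing the cover down, then steeply up, several N within 0.2 rad; at a standstill it sinks below half. Needs 1.6 to 4.2 rad, each differs. It stays put.
- objective: White microscope objective with a green ring, 28 mm across, 52 mm tall, standing; a bystander. Origin at the centre of its underside.
- sensor_head: Black round sensor head, 31 mm across, 13 mm high; a bystander. Origin at the centre of its underside.
- coverslips: Green and white flat box, 61x61x17 mm; a bystander. Origin at the centre of its underside.
- hex_key: Black hex key, 30x80x5 mm, lying; a bystander. Origin at the centre of its underside.
- dish: Clear small round dish, 38 mm across, 11 mm high; a bystander. Origin at the centre of its underside.
- amber_vial: Brown vial with black cap, 30 mm across, 77 mm tall; a bystander. Origin at the centre of its underside.

How it is judged:
On the way, in this order (a step that is already met when the one before it is completed fails the run):
1. one opposite pair of nuts is snug (each presses the cover with more than 4 N) while the other two are not yet (((contact force between each of nut_1, nut_3 and cover above 4 N and contact force between each of nut_2, nut_4 and cover below 4 N) or (contact force between each of nut_2, nut_4 and cover above 4 N and contact force between each of nut_1, nut_3 and cover below 4 N))), for 0.2 s.
2. all four nuts are snug (each presses the cover with more than 4 N) (contact force between each of nut_1, nut_2, nut_3, nut_4 and cover above 4 N), for 0.2 s.
At the end, for the whole second after the job is handed in: Each nut presses on the cover with 4 to 36 N, and the cover lies seated on the chamber: within 0.7 mm of its fully down height, level within 0.012 rad and centred within 4 mm (all of step 2 and contact force between each of nut_1, nut_2, nut_3, nut_4 and cover below 36 N and angle between cover's own z axis and vertical below 0.012 rad and z of cover in the frame of chamber between 0.128 and 0.1307 m and horizontal distance between cover and chamber below 0.004 m); the robot touches nothing.
It fails at once if a nut is overtightened: it presses on the cover with more than 50 N (contact force between any of nut_1, nut_2, nut_3, nut_4 and cover above 50 N).
It fails at once if a bystander is moved by more than 15 mm (distance of any of objective, sensor_head, coverslips, hex_key, dish, amber_vial from where it was at the start of the episode above 0.015 m).
It also fails if it takes over 72 s, if anything falls off the work surface, if the arm or the gripper's body presses on something with over 40 N, if the wrist force passes 120 N, or if a joint passes its speed limit or range.

## Working session

There is one attempt and no reset: what is moved stays moved. The work goes in short steps, Python scripts to look and compute and a shell command to move; the robot and the scene stay as the last step left them, time stands still between calls to the robot, and variables do not carry over. Pictures are saved under pics/ and viewed, at most 10 in all, crops included, and the job is handed in when it is done.

```bash
ls; mkdir -p pics
python3 - <<'E'
from plant import r,optics,job
import cv2
print(r.get_state())
for n in("scene","side","wrist"):
    c=optics.read_camera(n); cv2.imwrite(f"pics/{n}0.png",c["frame"][:,:,::-1]); print(n,c["mtx"].tolist(),c["rvec"],c["tvec"])
a=cv2.imread("pics/scene0.png");b=cv2.imread("pics/side0.png")
E
```

```text
pics
{'time_s': 0.0, 'joints': array([-2.23415662e-01,  3.13448977e-01,  1.49839890e+00, -1.47176734e-05,
        1.33100811e+00, -2.23382098e-01]), 'joint_vel': array([-0.0024765 ,  0.00152992,  0.00082122,  0.00085148, -0.00070936,
        0.00050051]), 'effort': array([-5.78409599e-04, -4.12261176e+01, -2.59742296e+01, -3.58453699e-04,
        4.11797926e-03, -1.23038126e-05]), 'tcp_pos': array([5.24754620e-01, 3.16213437e-05, 2.30749975e-01]), 'eef_rot': array([-5.30701068e-04,  7.07117268e-01,  7.07096013e-01, -3.42649013e-04]), 'ft_force': array([-0.53349839, -0.27256739, -0.3567912 ]), 'ft_torque': array([-0.04778289, -0.03915101,  0.04489149]), 'grasp_force': 0.0, 'gripper_width': 0.9947848391099792}
scene [[402.384046106943, 0.0, 273.65504673312984], [0.0, 402.384046106943, 201.14022881774022], [0.0, 0.0, 1.0]] [ 1.08956793 -2.33204023  1.09201494] [0.31421719 0.35580636 0.99710893]
side [[529.8187553234671, 0.0, 275.17101691390127], [0.0, 529.8187553234671, 209.38129404347848], [0.0, 0.0, 1.0]] [ 1.9830287  -0.17616431  0.12001715] [-0.49548199  0.13867802  1.46159171]
wrist [[356.4096571744957, 0.0, 277.0592322337749], [0.0, 356.4096571744957, 210.7815466787631], [0.0, 0.0, 1.0]] [-2.84247065e+00  1.11066504e-03  1.53678894e-03] [-0.52572314 -0.03911969  0.38065866]
```

View pics/scene0.png

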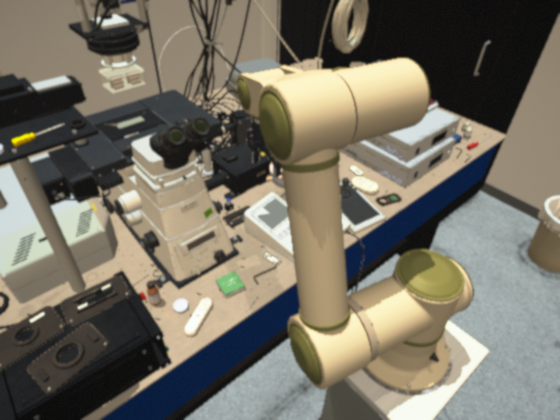

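View pics/wrist0.png

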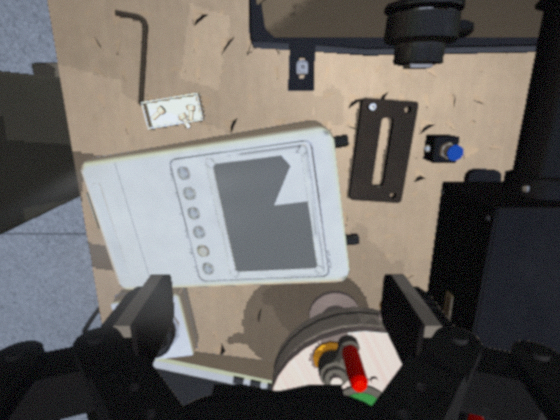

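View pics/side0.png

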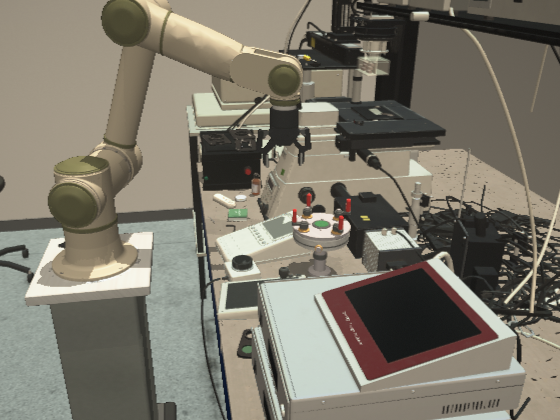

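```bash
cat > h.py <<'E'
import numpy as np,cv2
from plant import r,optics
def cam(n,save=None):
    c=optics.read_camera(n)
    c["R"]=cv2.Rodrigues(np.array(c["rvec"]))[0]; c["C"]=-c["R"].T@np.array(c["tvec"])
    if save: cv2.imwrite(f"pics/{save}.png",c["frame"][:,:,::-1])
    return c
def ray(c,uv,z):
    d=c["R"].T@np.linalg.inv(c["mtx"])@np.array([uv[0],uv[1],1.])
    return c["C"]+d*(z-c["C"][2])/d[2]
def red(c,amin=15):
    h=cv2.cvtColor(c["frame"],cv2.COLOR_RGB2HSV)
    m=cv2.inRange(h,(0,170,90),(6,255,255))|cv2.inRange(h,(174,170,90),(180,255,255))
    n,l,s,ce=cv2.connectedComponentsWithStats(m)
    return m,l,[(i,s[i],ce[i]) for i in range(1,n) if s[i][4]>=amin]
def project(c,P):
    q=c["mtx"]@(c["R"]@np.array(P).T+np.array(c["tvec"])[:,None]); return (q[:2]/q[2]).T
E
python3 - <<'E'
from h import *
w=cam("wrist"); print(w["C"],ray(w,(340,370),.14))
s=cam("side"); print(s["C"],ray(s,(321,232),.14))
for i,st,ce in red(s)[2]: print(st,ce,ray(s,ce,.17))
b=s["frame"][170:300,250:400,::-1]; cv2.imwrite("pics/crop1.png",cv2.resize(b,None,fx=5,fy=4.6,interpolation=2))
E
```

```text
[0.52615997 0.07430113 0.37486534] [ 0.5761237  -0.13141136  0.14      ]
[ 0.25599104 -1.34688037  0.72205689] [ 0.57944363 -0.21287287  0.14      ]
[246 170   5   5  17] [247.76470588 171.70588235] [0.44846952 0.16845996 0.17      ]
[307 194   4  12  35] [308.17142857 199.05714286] [ 0.57984293 -0.07248141  0.17      ]
[346 199   5  13  39] [347.97435897 204.71794872] [ 0.67377878 -0.12744729  0.17      ]
[293 209   3  13  37] [294.05405405 215.        ] [ 0.52073974 -0.16680329  0.17      ]
[339 216   5  13  46] [340.34782609 221.36956522] [ 0.62441015 -0.2227445   0.17      ]
```

View pics/crop1.png

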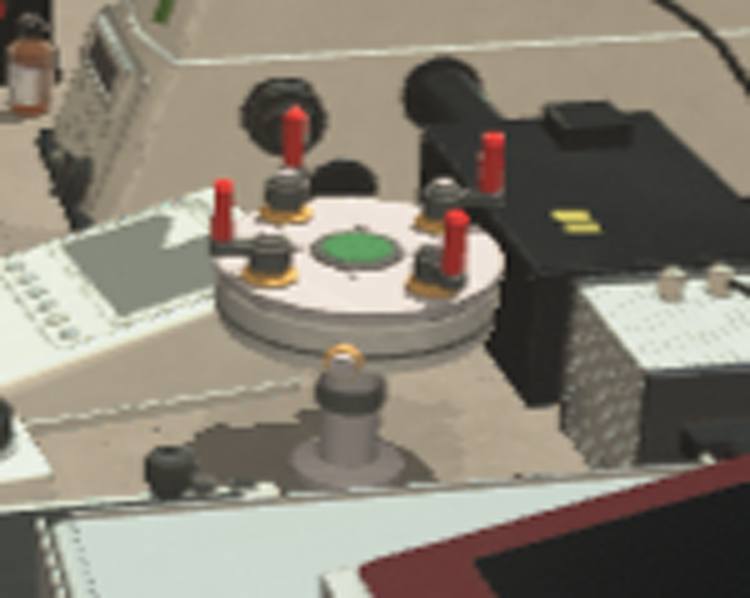

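The side crop shows the chamber with four red handles (full image: about (294,215), (308,199), (348,205), (340,221)), centre near (0.58,-0.15). The vial is at upper left. Next I move the wrist camera above it.

```bash
python3 -m handwheel '{"hand":[0.9,0.9,0.9,0.9,0.9],"slide":[[-0.3,0.15,-0.2],[-0.6,0.3,-0.4],[-1,0.5,-0.5],[-1,0.5,-0.5],[-1,0.5,-0.5]],"dr":[[0,0,0],[0,0,0],[0,0,0],[0,0,0],[0,0,0]]}' 20
python3 - <<'E'
from h import *
w=cam("wrist","w1")
for i,st,ce in red(w)[2]: print(st,ce,ray(w,ce,.18))
E
```

```text
time_s: 0.67
tcp_pos: [0.5862, -0.1241, 0.2916]
eef_rot: [0.001, 0.708, 0.706, -0.0]
ft_force: [-1.2, 0.6, -1.2]
gripper_width: 0.9
grasp_force: 0.0
[254 155  16  21 244] [261.61885246 165.23360656] [ 0.57656382 -0.09435596  0.18      ]
[373 220  25  27 381] [385.46194226 233.69553806] [ 0.67049856 -0.147652    0.18      ]
[185 266  16  29 244] [190.97131148 279.35655738] [ 0.51859089 -0.18574893  0.18      ]
[310 326  14  32 332] [315.99096386 342.15662651] [ 0.61997462 -0.24557714  0.18      ]
```

View pics/w1.png

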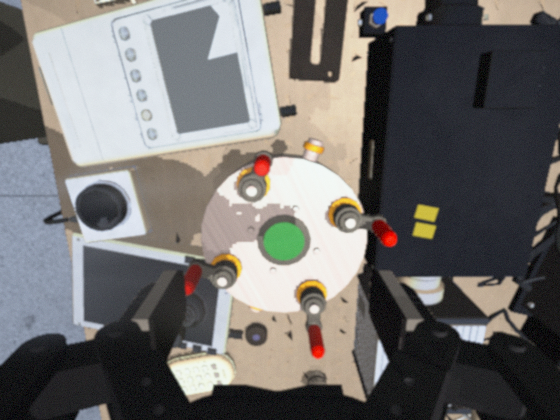

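The wrist picture shows the cover with its green window at (285,241). Hub tops are at (252,190), (348,221), (224,278) and (315,307), with the red handles pointing outward from them.

```bash
cat > loc.py <<'E'
from h import *
def tri(a,ua,b,ub):
    f=[]
    for c,u in((a,ua),(b,ub)):
        d=c["R"].T@np.linalg.inv(c["mtx"])@np.array([u[0],u[1],1.]);d/=np.linalg.norm(d)
        f.append((np.eye(3)-np.outer(d,d),c["C"]))
    A=sum(x[0] for x in f);bb=sum(x[0]@x[1] for x in f)
    p=np.linalg.solve(A,bb); return p,max(np.linalg.norm(x[0]@(p-x[1])) for x in f)
w=cam("wrist");s=cam("side")
def green(c,box):
    h=cv2.cvtColor(c["frame"],cv2.COLOR_RGB2HSV); m=cv2.inRange(h,(45,100,50),(80,255,255))
    k=np.zeros_like(m);k[box[1]:box[3],box[0]:box[2]]=255
    mo=cv2.moments(m&k,True); return mo["m10"]/mo["m00"],mo["m01"]/mo["m00"]
gw=green(w,(240,200,330,280));gs=green(s,(290,200,350,240))
print("window",gw,gs,tri(w,gw,s,gs),ray(w,gw,.1395),ray(s,gs,.1395))
c0=ray(w,gw,.1395)
hub=np.array([(252,190),(348,221),(224,278),(315,307)])
for z in(.15,.155,.16,.165,.17):
    p=np.array([ray(w,u,z) for u in hub]);m=p.mean(0);d=p-c0
    print(z,m[:2].round(4),(np.hypot(*(p-m)[:,:2].T)*1e3).round(1),np.degrees(np.arctan2(*(p-m)[:,1::-1].T)).round(1))
mw,lw,bw=red(w);ms,ls,bs=red(s)
bs=[b for b in bs if 280<b[2][0]<360]
order=[0,1,2,3]
for i,st,ce in bw:
    best=min((tri(w,ce,s,b[2])+(b,) for b in bs),key=lambda t:t[1])
    # ends: in wrist the handle's top is furthest from camera nadir
    ys,xs=np.nonzero(lw==i);P=np.c_[xs,ys].astype(float);v=np.linalg.svd(P-P.mean(0),full_matrices=False)[2][0]
    t=(P-P.mean(0))@v; e=[P.mean(0)+v*t.min(),P.mean(0)+v*t.max()]
    sb=best[2][1];
    print("handle",best[0].round(4),round(best[1],4),"ends",np.round(e,1).tolist(),"side rows",sb[:4])
E
python3 loc.py
```

```text
window (284.490614334471, 243.5537542662116) (320.7, 222.95) (array([ 0.59179376, -0.16772137,  0.14271063]), np.float64(0.0012620285011673458)) [ 0.59308745 -0.16938132  0.1395    ] [ 0.5923434 -0.1611946  0.1395   ]
0.15 [ 0.5931 -0.1719] [60.7 59.8 59.8 62.1] [ 116.5   27.  -154.3  -63.5]
0.155 [ 0.593  -0.1697] [59.7 58.7 58.8 61. ] [ 116.5   27.  -154.3  -63.5]
0.16 [ 0.5929 -0.1675] [58.6 57.7 57.7 60. ] [ 116.5   27.  -154.3  -63.5]
0.165 [ 0.5928 -0.1654] [57.5 56.6 56.7 58.9] [ 116.5   27.  -154.3  -63.5]
0.17 [ 0.5927 -0.1632] [56.5 55.6 55.6 57.8] [ 116.5   27.  -154.3  -63.5]
handle [ 0.5754 -0.0943  0.1785] 0.0012 ends [[265.2, 158.8], [261.0, 178.2]] side rows [307 194   4  12]
handle [ 0.6686 -0.1473  0.1798] 0.0018 ends [[377.1, 223.9], [394.7, 248.5]] side rows [346 199   5  13]
handle [ 0.5171 -0.1867  0.1787] 0.0009 ends [[197.2, 268.3], [186.6, 297.2]] side rows [293 209   3  13]
handle [ 0.6186 -0.2445  0.1809] 0.0013 ends [[314.1, 328.8], [319.5, 360.9]] side rows [339 216   5  13]
```

```bash
cat > go.py <<'E'
# go.py x y z yawdeg : slide and dr from the present pose to a tool-down pose (tool x at yaw)
import sys
from h import *
from scipy.spatial.transform import Rotation as Ro
def rel(p,yaw):
    s=r.get_state();R0=Ro.from_quat(np.roll(s["eef_rot"],-1))
    a=np.radians(yaw);T=Ro.from_matrix(np.array([[np.cos(a),np.sin(a),0],[np.sin(a),-np.cos(a),0],[0,0,-1]]))
    return R0.inv().apply(np.array(p)-s["tcp_pos"])/.12,(R0.inv()*T).as_rotvec()/np.pi
if __name__=="__main__":
    v=list(map(float,sys.argv[1:])); a,b=rel(v[:3],v[3]); print("slide",a.round(3),"dr",b.round(4),"j6",r.get_state()["joints"][5].round(2))
E
python3 go.py .668 -.147 .235 168
python3 - <<'E'
from h import *
s=cam("side"); b=ray(s,(356,258),0); print(b)
for z in np.arange(.06,.2,.02): print(z,ray(s,(356,227.6),z)[:2])
w=cam("wrist"); print([ (z,ray(w,(365,275),z)[:2].round(3)) for z in (0,.1,.14)])
E
```

```text
slide [-0.229  0.695  0.464] dr [-1.000e-04 -4.000e-04 -4.333e-01] j6 -0.4
[ 0.7115947  -0.11472774  0.        ]
0.06 [ 0.72988938 -0.0467017 ]
0.08 [ 0.71557344 -0.08597865]
0.1 [ 0.7012575 -0.1252556]
0.12000000000000001 [ 0.68694156 -0.16453255]
0.14 [ 0.67262562 -0.20380949]
0.16000000000000003 [ 0.65830968 -0.24308644]
0.18000000000000002 [ 0.64399374 -0.28236339]
0.2 [ 0.6296778  -0.32164033]
[(0, array([ 0.704, -0.27 ])), (0.1, array([ 0.677, -0.218])), (0.14, array([ 0.666, -0.197]))]
```

```bash
python3 -m handwheel '{"hand":[0.45,0.45,0.45,0.45,0.45],"slide":[[-0.05,0.14,0.09],[-0.09,0.28,0.19],[-0.14,0.42,0.28],[-0.23,0.695,0.464],[-0.23,0.695,0.464]],"dr":[[0,0,-0.035],[0,0,-0.07],[0,0,-0.105],[0,0,-0.14],[0,0,-0.175]]}' 20
python3 -m handwheel '{"hand":[0.45,0.45,0.45,0.45,0.45],"slide":[[0,0,0],[0,0,0],[0,0,0],[0,0,0],[0,0,0]],"dr":[[0,0,-0.035],[0,0,-0.07],[0,0,-0.105],[0,0,-0.14],[0,0,-0.175]]}' 20
python3 -m handwheel '{"hand":[0.45,0.45,0.45,0.45,0.45],"slide":[[0,0,0],[0,0,0],[0,0,0],[0,0,0],[0,0,0]],"dr":[[0,0,-0.035],[0,0,-0.07],[0,0,-0.083],[0,0,-0.083],[0,0,-0.083]]}' 20
python3 go.py .668 -.147 .167 168
python3 - <<'E'
from h import *
w=cam("wrist","w2")
for i,st,ce in red(w)[2]: print(st,ce,ray(w,ce,.179))
E
```

```text
time_s: 1.33
tcp_pos: [0.6698, -0.1474, 0.226]
eef_rot: [-0.006, 0.486, 0.874, -0.001]
ft_force: [-0.2, -0.4, -2.9]
gripper_width: 0.452
grasp_force: 0.0
time_s: 1.75
tcp_pos: [0.6682, -0.1464, 0.2356]
eef_rot: [-0.0, 0.23, 0.973, 0.0]
ft_force: [-0.3, 0.2, -0.6]
gripper_width: 0.444
grasp_force: 0.0
time_s: 2.17
tcp_pos: [0.6683, -0.1467, 0.2357]
eef_rot: [-0.0, 0.105, 0.994, 0.0]
ft_force: [0.1, 0.0, -0.0]
gripper_width: 0.45
grasp_force: 0.0
slide [ 0.002 -0.003  0.573] dr [ 0.     -0.0001 -0.0005] j6 -1.75
[330  31  27  30 544] [343.77205882  45.16544118] [ 0.57635024 -0.09259379  0.179     ]
[ 73 174  42  28 504] [ 91.26984127 188.99007937] [ 0.62092542 -0.24724893  0.179     ]
[269 216  21  34 555] [279.21621622 233.49369369] [ 0.67069537 -0.1467486   0.179     ]
```

View pics/w2.png

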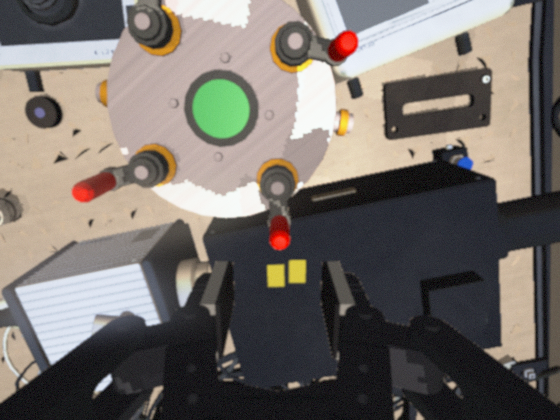

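Handle A is at (279,233), centred between the fingers, with its hub straight above it at (277,188). I go down and grip.

```bash
python3 -m handwheel '{"hand":[0.45,0.45,0.45,0.45,0.3],"slide":[[0,0,0.15],[0,0,0.3],[0,0,0.45],[0,0,0.57],[0,0,0.57]],"dr":[[0,0,0],[0,0,0],[0,0,0],[0,0,0],[0,0,0]]}' 20
python3 -m handwheel '{"hand":[0.15,0,0,0,0],"slide":[[0,0,0],[0,0,0],[0,0,0],[0,0,0],[0,0,0]],"dr":[[0,0,0],[0,0,0],[0,0,0],[0,0,0],[0,0,0]]}' 20
python3 -m handwheel '{"hand":[0,0,0],"slide":[[0,0,0],[0,0,0],[0,0,0]],"dr":[[0,0,0],[0,0,0],[0,0,0]]}' 20
python3 - <<'E'
from h import *
w=cam("wrist")
h=cam("side","s3")
E
```

```text
time_s: 2.63
tcp_pos: [0.6672, -0.1469, 0.1638]
eef_rot: [-0.003, 0.106, 0.994, 0.001]
ft_force: [-0.6, 0.3, -1.0]
gripper_width: 0.326
grasp_force: 0.0
time_s: 3.05
tcp_pos: [0.6685, -0.1475, 0.1677]
eef_rot: [0.0, 0.105, 0.994, 0.0]
ft_force: [-0.8, 1.2, -2.1]
gripper_width: 0.128
grasp_force: 21.1
time_s: 3.3
tcp_pos: [0.6685, -0.1476, 0.1676]
eef_rot: [0.0, 0.105, 0.994, -0.0]
ft_force: [-1.3, 1.3, -0.1]
gripper_width: 0.131
grasp_force: 21.3
```

```bash
cat > t.py <<'E'
from h import *
from scipy.spatial.transform import Rotation as Ro
s=r.get_state();R0=Ro.from_quat(np.roll(s["eef_rot"],-1))
x=R0.apply([1,0,0]);print("F tool",R0.inv().apply(s["ft_force"]).round(2),"yaw",np.degrees(np.arctan2(x[1],x[0])).round(1),"tcp",s["tcp_pos"].round(4),"j6",s["joints"][5].round(2),"w",s["gripper_width"].round(3),"t",round(s["time_s"],2))
E
python3 t.py
python3 -m handwheel '{"hand":[0,0,0,0,0],"slide":[[0.0003,-0.01,0],[0.001,-0.02,0],[0.0022,-0.03,0],[0.004,-0.04,0],[0.0062,-0.0495,0]],"dr":[[0,0,0.0159],[0,0,0.0318],[0,0,0.0477],[0,0,0.0637],[0,0,0.0796]]}' 20 >/dev/null; python3 t.py
python3 -m handwheel '{"hand":[0,0,0,0,0],"slide":[[0.0003,-0.01,0],[0.001,-0.02,0],[0.0022,-0.03,0],[0.004,-0.04,0],[0.0062,-0.0495,0]],"dr":[[0,0,0.0159],[0,0,0.0318],[0,0,0.0477],[0,0,0.0637],[0,0,0.0796]]}' 20 >/dev/null; python3 t.py
```

```text
Traceback (most recent call last):
  File "t.py", line 4, in <module>
    x=R0.apply([1,0,0]);print("F tool",R0.inv().apply(s["ft_force"]).round(2),"yaw",np.degrees(np.arctan2(x[1],x[0])).round(1),"tcp",s["tcp_pos"].round(4),"j6",s["joints"][5].round(2),"w",s["gripper_width"].round(3),"t",round(s["time_s"],2))
                                                                                                                                                                                            ^^^^^^^^^^^^^^^^^^^^^^^^
AttributeError: 'float' object has no attribute 'round'
Traceback (most recent call last):
  File "t.py", line 4, in <module>
    x=R0.apply([1,0,0]);print("F tool",R0.inv().apply(s["ft_force"]).round(2),"yaw",np.degrees(np.arctan2(x[1],x[0])).round(1),"tcp",s["tcp_pos"].round(4),"j6",s["joints"][5].round(2),"w",s["gripper_width"].round(3),"t",round(s["time_s"],2))
                                                                                                                                                                                            ^^^^^^^^^^^^^^^^^^^^^^^^
AttributeError: 'float' object has no attribute 'round'
Traceback (most recent call last):
  File "t.py", line 4, in <module>
    x=R0.apply([1,0,0]);print("F tool",R0.inv().apply(s["ft_force"]).round(2),"yaw",np.degrees(np.arctan2(x[1],x[0])).round(1),"tcp",s["tcp_pos"].round(4),"j6",s["joints"][5].round(2),"w",s["gripper_width"].round(3),"t",round(s["time_s"],2))
                                                                                                                                                                                            ^^^^^^^^^^^^^^^^^^^^^^^^
AttributeError: 'float' object has no attribute 'round'
```

View pics/s3.png

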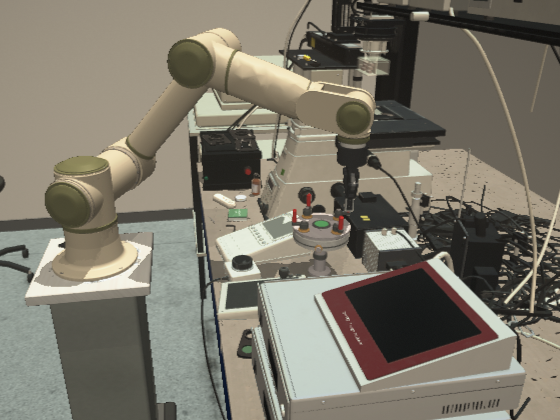

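The gripper is on handle A at (348,205) and clear of everything else. I fix the readout and go on.

```bash
sed -i 's/s\["gripper_width"\].round(3)/round(float(s["gripper_width"]),3)/' t.py
python3 t.py
python3 -m handwheel '{"hand":[0,0,0,0,0],"slide":[[0.0003,-0.01,0],[0.001,-0.02,0],[0.0022,-0.03,0],[0.004,-0.04,0],[0.0062,-0.0495,0]],"dr":[[0,0,0.0159],[0,0,0.0318],[0,0,0.0477],[0,0,0.0637],[0,0,0.0796]]}' 20 >/dev/null; python3 t.py
python3 -m handwheel '{"hand":[0,0,0,0,0],"slide":[[0.0003,-0.01,0],[0.001,-0.02,0],[0.0022,-0.03,0],[0.004,-0.04,0],[0.0062,-0.0495,0]],"dr":[[0,0,0.0159],[0,0,0.0318],[0,0,0.0477],[0,0,0.0637],[0,0,0.0796]]}' 20 >/dev/null; python3 t.py
```

```text
F tool [ 2.34  1.73 -0.74] yaw 139.1 tcp [ 0.6632 -0.1581  0.1676] j6 -1.26 w 0.133 t 4.23
F tool [ 2.23  1.25 -0.41] yaw 124.8 tcp [ 0.6589 -0.1621  0.1676] j6 -1.02 w 0.129 t 4.65
F tool [2.47 1.6  0.15] yaw 110.5 tcp [ 0.6537 -0.1649  0.1676] j6 -0.78 w 0.127 t 5.07
```

```bash
python3 -m handwheel '{"hand":[0,0,0,0,0],"slide":[[0.0003,-0.01,0],[0.001,-0.02,0],[0.0022,-0.03,0],[0.004,-0.04,0],[0.0062,-0.0495,0]],"dr":[[0,0,0.0159],[0,0,0.0318],[0,0,0.0477],[0,0,0.0637],[0,0,0.0796]]}' 20 >/dev/null; python3 t.py
python3 -m handwheel '{"hand":[0,0,0,0,0],"slide":[[0.0003,-0.01,0],[0.001,-0.02,0],[0.0022,-0.03,0],[0.004,-0.04,0],[0.0062,-0.0495,0]],"dr":[[0,0,0.0159],[0,0,0.0318],[0,0,0.0477],[0,0,0.0637],[0,0,0.0796]]}' 20 >/dev/null; python3 t.py
python3 -m handwheel '{"hand":[0,0],"slide":[[0.0003,-0.01,0],[0.001,-0.02,0]],"dr":[[0,0,0.0159],[0,0,0.0318]]}' 20 >/dev/null; python3 t.py
```

```text
F tool [2.03 1.8  0.34] yaw 96.2 tcp [ 0.648  -0.1665  0.1677] j6 -0.53 w 0.135 t 5.48
F tool [1.35 2.23 0.61] yaw 81.8 tcp [ 0.6421 -0.1667  0.1677] j6 -0.29 w 0.126 t 5.9
F tool [ 0.53  1.3  -0.14] yaw 76.1 tcp [ 0.6397 -0.1663  0.1677] j6 -0.19 w 0.132 t 6.07
```

```bash
cat >> t.py <<'E'
import sys
f=abs(R0.inv().apply(s["ft_force"])[1])
sys.exit(len(sys.argv)>1 and f>float(sys.argv[1]))
E
python3 -m handwheel '{"hand":[0,0,0],"slide":[[0.0003,-0.01,0],[0.001,-0.02,0],[0.0022,-0.03,0]],"dr":[[0,0,0.0159],[0,0,0.0318],[0,0,0.0477]]}' 20 >/dev/null; python3 t.py 3.3 &&
python3 -m handwheel '{"hand":[0,0,0],"slide":[[0.0003,-0.01,0],[0.001,-0.02,0],[0.0022,-0.03,0]],"dr":[[0,0,0.0159],[0,0,0.0318],[0,0,0.0477]]}' 20 >/dev/null; python3 t.py 3.3 &&
python3 -m handwheel '{"hand":[0,0,0],"slide":[[0.0003,-0.01,0],[0.001,-0.02,0],[0.0022,-0.03,0]],"dr":[[0,0,0.0159],[0,0,0.0318],[0,0,0.0477]]}' 20 >/dev/null; python3 t.py 3.3 &&
python3 -m handwheel '{"hand":[0,0,0],"slide":[[0.0003,-0.01,0],[0.001,-0.02,0],[0.0022,-0.03,0]],"dr":[[0,0,0.0159],[0,0,0.0318],[0,0,0.0477]]}' 20 >/dev/null; python3 t.py 3.3 &&
python3 -m handwheel '{"hand":[0,0,0],"slide":[[0.0003,-0.01,0],[0.001,-0.02,0],[0.0022,-0.03,0]],"dr":[[0,0,0.0159],[0,0,0.0318],[0,0,0.0477]]}' 20 >/dev/null; python3 t.py 3.3
```

```text
F tool [-0.56  1.82  0.12] yaw 67.5 tcp [ 0.6363 -0.1654  0.1677] j6 -0.04 w 0.129 t 6.32
F tool [-0.56  1.82  0.12] yaw 67.5 tcp [ 0.6363 -0.1654  0.1677] j6 -0.04 w 0.129 t 6.32
F tool [-0.56  1.82  0.12] yaw 67.5 tcp [ 0.6363 -0.1654  0.1677] j6 -0.04 w 0.129 t 6.32
F tool [-0.56  1.82  0.12] yaw 67.5 tcp [ 0.6363 -0.1654  0.1677] j6 -0.04 w 0.129 t 6.32
F tool [-0.56  1.82  0.12] yaw 67.5 tcp [ 0.6363 -0.1654  0.1677] j6 -0.04 w 0.129 t 6.32False
False
False
False
False
```

```bash
sed -i 's/sys.exit(\(.*\))$/sys.exit(int(\1))/' t.py; set -e
python3 -m handwheel '{"hand":[0,0,0],"slide":[[0.0003,-0.01,0],[0.001,-0.02,0],[0.0022,-0.03,0]],"dr":[[0,0,0.0159],[0,0,0.0318],[0,0,0.0477]]}' 20 >/dev/null; python3 t.py 3.3
python3 -m handwheel '{"hand":[0,0,0],"slide":[[0.0003,-0.01,0],[0.001,-0.02,0],[0.0022,-0.03,0]],"dr":[[0,0,0.0159],[0,0,0.0318],[0,0,0.0477]]}' 20 >/dev/null; python3 t.py 3.3
python3 -m handwheel '{"hand":[0,0,0],"slide":[[0.0003,-0.01,0],[0.001,-0.02,0],[0.0022,-0.03,0]],"dr":[[0,0,0.0159],[0,0,0.0318],[0,0,0.0477]]}' 20 >/dev/null; python3 t.py 3.3
python3 -m handwheel '{"hand":[0,0,0],"slide":[[0.0003,-0.01,0],[0.001,-0.02,0],[0.0022,-0.03,0]],"dr":[[0,0,0.0159],[0,0,0.0318],[0,0,0.0477]]}' 20 >/dev/null; python3 t.py 3.3
python3 -m handwheel '{"hand":[0,0,0],"slide":[[0.0003,-0.01,0],[0.001,-0.02,0],[0.0022,-0.03,0]],"dr":[[0,0,0.0159],[0,0,0.0318],[0,0,0.0477]]}' 20 >/dev/null; python3 t.py 3.3
```

```text
F tool [-1.31  1.37  0.24] yaw 58.9 tcp [ 0.633  -0.164   0.1677] j6 0.11 w 0.131 t 6.57
F tool [-2.05  2.13  0.62] yaw 50.3 tcp [ 0.63   -0.1622  0.1678] j6 0.26 w 0.134 t 6.82
F tool [-2.57  3.78  0.48] yaw 41.7 tcp [ 0.6274 -0.1601  0.1679] j6 0.41 w 0.126 t 7.07
```

```bash
set -e
python3 -m handwheel '{"hand":[0],"slide":[[0.0003,-0.01,0]],"dr":[[0,0,0.0159]]}' 20 >/dev/null; python3 t.py 6.8
python3 -m handwheel '{"hand":[0],"slide":[[0.0003,-0.01,0]],"dr":[[0,0,0.0159]]}' 20 >/dev/null; python3 t.py 6.8
python3 -m handwheel '{"hand":[0],"slide":[[0.0003,-0.01,0]],"dr":[[0,0,0.0159]]}' 20 >/dev/null; python3 t.py 6.8
```

```text
F tool [-1.7   5.95 -0.3 ] yaw 38.9 tcp [ 0.6267 -0.1593  0.168 ] j6 0.46 w 0.13 t 7.15
F tool [-3.06  5.54 -0.14] yaw 36.0 tcp [ 0.6259 -0.1585  0.168 ] j6 0.51 w 0.127 t 7.23
F tool [-3.45  7.02  1.73] yaw 33.1 tcp [ 0.6253 -0.1578  0.168 ] j6 0.57 w 0.129 t 7.32
```

```bash
set -e
python3 -m handwheel '{"hand":[0],"slide":[[0.0002,-0.006,0]],"dr":[[0,0,0.0095]]}' 20 >/dev/null; python3 t.py
python3 -m handwheel '{"hand":[0,0.1,0.4,0.4,0.4],"slide":[[0,0,0],[0,0,0],[0,0,0],[0,0,0],[0,0,0]],"dr":[[0,0,0],[0,0,0],[0,0,0],[0,0,0],[0,0,0]]}' 20; 
python3 -m handwheel '{"hand":[0.4,0.4,0.4],"slide":[[0,0,-0.2],[0,0,-0.4],[0,0,-0.57]],"dr":[[0,0,0],[0,0,0],[0,0,0]]}' 20
python3 go.py .517 -.187 .236 163
```

```text
F tool [-4.22  6.92  0.17] yaw 31.4 tcp [ 0.6249 -0.1572  0.1681] j6 0.6 w 0.131 t 7.4
time_s: 7.82
tcp_pos: [0.6246, -0.1552, 0.1674]
eef_rot: [0.0, 0.962, 0.272, 0.0]
ft_force: [-0.8, -0.1, -0.8]
gripper_width: 0.4
grasp_force: 0.0
time_s: 8.07
tcp_pos: [0.6246, -0.155, 0.2372]
eef_rot: [0.0, 0.962, 0.272, 0.0]
ft_force: [1.0, -0.3, 0.6]
gripper_width: 0.404
grasp_force: 0.0
slide [-0.903 -0.243  0.009] dr [ 3.000e-04  1.000e-04 -7.299e-01] j6 0.59
```

```bash
set -e
python3 -m handwheel '{"hand":[0.4,0.4,0.4,0.4,0.4],"slide":[[-0.22,-0.06,0],[-0.45,-0.12,0],[-0.67,-0.18,0],[-0.9,-0.24,0],[-0.9,-0.24,0]],"dr":[[0,0,-0.036],[0,0,-0.072],[0,0,-0.108],[0,0,-0.144],[0,0,-0.18]]}' 20 >/dev/null
python3 -m handwheel '{"hand":[0.4,0.4,0.4,0.4,0.4],"slide":[[0,0,0],[0,0,0],[0,0,0],[0,0,0],[0,0,0]],"dr":[[0,0,-0.037],[0,0,-0.074],[0,0,-0.111],[0,0,-0.148],[0,0,-0.185]]}' 20 >/dev/null
python3 -m handwheel '{"hand":[0.4,0.4,0.4,0.4,0.4],"slide":[[0,0,0],[0,0,0],[0,0,0],[0,0,0],[0,0,0]],"dr":[[0,0,-0.037],[0,0,-0.074],[0,0,-0.111],[0,0,-0.148],[0,0,-0.185]]}' 20 >/dev/null
python3 -m handwheel '{"hand":[0.4,0.4,0.4,0.4,0.4],"slide":[[0,0,0],[0,0,0],[0,0,0],[0,0,0],[0,0,0]],"dr":[[0,0,-0.037],[0,0,-0.074],[0,0,-0.111],[0,0,-0.148],[0,0,-0.18]]}' 20 >/dev/null
python3 go.py .517 -.187 .168 163
python3 - <<'E'
from h import *
w=cam("wrist","w4")
for i,st,ce in red(w)[2]: print(st,ce,ray(w,ce,.179))
E
```

```text
slide [ 0.004 -0.001  0.565] dr [-0.      0.0001  0.002 ] j6 -1.84
[271 217  21  32 503] [280.91451292 233.45725646] [ 0.52025902 -0.18621431  0.179     ]
[435 259  36  39 576] [454.36284722 279.76041667] [ 0.58128942 -0.09081241  0.179     ]
[235 365  16  19 236] [242.60169492 374.30084746] [ 0.61177816 -0.24080743  0.179     ]
```

```bash
set -e
python3 -m handwheel '{"hand":[0.4,0.4,0.4,0.4,0.3],"slide":[[0,0,0.15],[0,0,0.3],[0,0,0.45],[0,0,0.565],[0,0,0.565]],"dr":[[0,0,0],[0,0,0],[0,0,0],[0,0,0],[0,0,0]]}' 20 >/dev/null
python3 -m handwheel '{"hand":[0.15,0,0,0,0],"slide":[[0,0,0],[0,0,0],[0,0,0],[0,0,0],[0,0,0]],"dr":[[0,0,0],[0,0,0],[0,0,0],[0,0,0],[0,0,0]]}' 20 
python3 t.py
python3 -m handwheel '{"hand":[0,0,0,0,0],"slide":[[-0.0003,0.01,0],[-0.001,0.02,0],[-0.0022,0.03,0],[-0.004,0.04,0],[-0.0062,0.0495,0]],"dr":[[0,0,0.0159],[0,0,0.0318],[0,0,0.0477],[0,0,0.0637],[0,0,0.0796]]}' 20 >/dev/null; python3 t.py 4
python3 -m handwheel '{"hand":[0,0,0,0,0],"slide":[[-0.0003,0.01,0],[-0.001,0.02,0],[-0.0022,0.03,0],[-0.004,0.04,0],[-0.0062,0.0495,0]],"dr":[[0,0,0.0159],[0,0,0.0318],[0,0,0.0477],[0,0,0.0637],[0,0,0.0796]]}' 20 >/dev/null; python3 t.py 4
python3 -m handwheel '{"hand":[0,0,0,0,0],"slide":[[-0.0003,0.01,0],[-0.001,0.02,0],[-0.0022,0.03,0],[-0.004,0.04,0],[-0.0062,0.0495,0]],"dr":[[0,0,0.0159],[0,0,0.0318],[0,0,0.0477],[0,0,0.0637],[0,0,0.0796]]}' 20 >/dev/null; python3 t.py 4
python3 -m handwheel '{"hand":[0,0,0,0,0],"slide":[[-0.0003,0.01,0],[-0.001,0.02,0],[-0.0022,0.03,0],[-0.004,0.04,0],[-0.0062,0.0495,0]],"dr":[[0,0,0.0159],[0,0,0.0318],[0,0,0.0477],[0,0,0.0637],[0,0,0.0796]]}' 20 >/dev/null; python3 t.py 4
python3 -m handwheel '{"hand":[0,0,0,0,0],"slide":[[-0.0003,0.01,0],[-0.001,0.02,0],[-0.0022,0.03,0],[-0.004,0.04,0],[-0.0062,0.0495,0]],"dr":[[0,0,0.0159],[0,0,0.0318],[0,0,0.0477],[0,0,0.0637],[0,0,0.0796]]}' 20 >/dev/null; python3 t.py 4
```

```text
time_s: 10.62
tcp_pos: [0.5175, -0.1872, 0.1683]
eef_rot: [0.0, 0.148, 0.989, -0.0]
ft_force: [-0.4, 0.7, -1.0]
gripper_width: 0.13
grasp_force: 20.6
F tool [0.6  0.56 1.01] yaw 163.0 tcp [ 0.5175 -0.1872  0.1683] j6 -1.83 w 0.13 t 10.62
F tool [ 1.82 -0.64 -0.47] yaw 148.5 tcp [ 0.5196 -0.182   0.1683] j6 -1.57 w 0.13 t 11.03
F tool [ 2.96 -1.91  0.42] yaw 134.2 tcp [ 0.5232 -0.1771  0.1683] j6 -1.31 w 0.127 t 11.45
F tool [ 3.9  -1.49 -0.84] yaw 119.9 tcp [ 0.528  -0.1732  0.1683] j6 -1.05 w 0.126 t 11.87
F tool [ 4.5  -1.08 -0.58] yaw 105.6 tcp [ 0.5336 -0.1707  0.1683] j6 -0.79 w 0.132 t 12.28
F tool [ 3.53 -0.67 -0.76] yaw 91.2 tcp [ 0.5397 -0.1698  0.1683] j6 -0.53 w 0.133 t 12.7
```

```bash
set -e
python3 -m handwheel '{"hand":[0,0,0],"slide":[[0.0037,0.01,0],[0.003,0.02,0],[0.0018,0.03,0]],"dr":[[0,0,0.0159],[0,0,0.0318],[0,0,0.0477]]}' 20 >/dev/null; python3 t.py 3
python3 -m handwheel '{"hand":[0,0,0],"slide":[[-0.0003,0.01,0],[-0.001,0.02,0],[-0.0022,0.03,0]],"dr":[[0,0,0.0159],[0,0,0.0318],[0,0,0.0477]]}' 20 >/dev/null; python3 t.py 3
python3 -m handwheel '{"hand":[0,0,0],"slide":[[-0.0003,0.01,0],[-0.001,0.02,0],[-0.0022,0.03,0]],"dr":[[0,0,0.0159],[0,0,0.0318],[0,0,0.0477]]}' 20 >/dev/null; python3 t.py 3
python3 -m handwheel '{"hand":[0,0,0],"slide":[[-0.0003,0.01,0],[-0.001,0.02,0],[-0.0022,0.03,0]],"dr":[[0,0,0.0159],[0,0,0.0318],[0,0,0.0477]]}' 20 >/dev/null; python3 t.py 3
python3 -m handwheel '{"hand":[0,0,0],"slide":[[-0.0003,0.01,0],[-0.001,0.02,0],[-0.0022,0.03,0]],"dr":[[0,0,0.0159],[0,0,0.0318],[0,0,0.0477]]}' 20 >/dev/null; python3 t.py 3
python3 -m handwheel '{"hand":[0,0,0],"slide":[[-0.0003,0.01,0],[-0.001,0.02,0],[-0.0022,0.03,0]],"dr":[[0,0,0.0159],[0,0,0.0318],[0,0,0.0477]]}' 20 >/dev/null; python3 t.py 3
python3 -m handwheel '{"hand":[0,0,0],"slide":[[-0.0003,0.01,0],[-0.001,0.02,0],[-0.0022,0.03,0]],"dr":[[0,0,0.0159],[0,0,0.0318],[0,0,0.0477]]}' 20 >/dev/null; python3 t.py 3
python3 -m handwheel '{"hand":[0,0,0],"slide":[[-0.0003,0.01,0],[-0.001,0.02,0],[-0.0022,0.03,0]],"dr":[[0,0,0.0159],[0,0,0.0318],[0,0,0.0477]]}' 20 >/dev/null; python3 t.py 3
```

```text
F tool [ 0.08 -1.7   1.75] yaw 82.6 tcp [ 0.5433 -0.1699  0.1683] j6 -0.38 w 0.126 t 12.95
F tool [ 0.41 -2.6   1.33] yaw 74.0 tcp [ 0.5468 -0.1707  0.1683] j6 -0.23 w 0.136 t 13.2
F tool [ 0.01 -1.56  1.34] yaw 65.5 tcp [ 0.5502 -0.172   0.1683] j6 -0.08 w 0.132 t 13.45
F tool [-1.87 -0.83  1.78] yaw 56.9 tcp [ 0.5533 -0.1738  0.1683] j6 0.07 w 0.132 t 13.7
F tool [-2.7  -2.39  0.5 ] yaw 48.3 tcp [ 0.5561 -0.176   0.1682] j6 0.22 w 0.131 t 13.95
F tool [-2.36 -2.32  0.87] yaw 39.7 tcp [ 0.5585 -0.1787  0.1682] j6 0.37 w 0.128 t 14.2
F tool [-4.35 -3.7  -0.91] yaw 31.1 tcp [ 0.5603 -0.1815  0.1683] j6 0.52 w 0.131 t 14.45
```

```bash
set -e
python3 -m handwheel '{"hand":[0],"slide":[[-0.0053,0.01,0]],"dr":[[0,0,0.0159]]}' 20 >/dev/null; python3 t.py 6.8
python3 -m handwheel '{"hand":[0],"slide":[[-0.0003,0.01,0]],"dr":[[0,0,0.0159]]}' 20 >/dev/null; python3 t.py 6.8
python3 -m handwheel '{"hand":[0],"slide":[[-0.0003,0.01,0]],"dr":[[0,0,0.0159]]}' 20 >/dev/null; python3 t.py 6.8
python3 -m handwheel '{"hand":[0],"slide":[[-0.0003,0.01,0]],"dr":[[0,0,0.0159]]}' 20 >/dev/null; python3 t.py 6.8
```

```text
F tool [-1.08 -5.8  -1.09] yaw 28.3 tcp [ 0.5607 -0.1824  0.1684] j6 0.56 w 0.13 t 14.53
F tool [-1.57 -7.19 -0.27] yaw 25.4 tcp [ 0.5611 -0.1833  0.1683] j6 0.61 w 0.132 t 14.62
```

```bash
set -e
python3 -m handwheel '{"hand":[0],"slide":[[-0.0002,0.006,0]],"dr":[[0,0,0.0095]]}' 20 >/dev/null; python3 t.py
python3 -m handwheel '{"hand":[0,0.1,0.4,0.4,0.4],"slide":[[0,0,0],[0,0,0],[0,0,0],[0,0,0],[0,0,0]],"dr":[[0,0,0],[0,0,0],[0,0,0],[0,0,0],[0,0,0]]}' 20 >/dev/null
python3 -m handwheel '{"hand":[0.4,0.4,0.4,0.4],"slide":[[0,0,-0.2],[0,0,-0.4],[0,0,-0.57],[0,0,-0.57]],"dr":[[0,0,0],[0,0,0],[0,0,0],[0,0,0]]}' 20
python3 - <<'E'
from h import *
w=cam("wrist","w5")
for i,st,ce in red(w)[2]: print(st,ce,ray(w,ce,.179))
E
python3 go.py .6185 -.2445 .236 91
python3 go.py .625 -.155 .236 30
```

```text
F tool [-1.75 -6.82 -2.69] yaw 23.7 tcp [ 0.5614 -0.1838  0.1684] j6 0.64 w 0.135 t 14.7
time_s: 15.45
tcp_pos: [0.5632, -0.1853, 0.2409]
eef_rot: [0.003, 0.978, 0.206, 0.003]
ft_force: [0.5, -0.1, 0.3]
gripper_width: 0.401
grasp_force: 0.0
[266 104  20  21 345] [275.64057971 114.03768116] [ 0.62697596 -0.15823     0.179     ]
[118 139  35  24 451] [131.64966741 150.41241685] [ 0.57524306 -0.0907278   0.179     ]
[390 174  33  27 489] [407.60940695 187.18404908] [ 0.62014996 -0.24686186  0.179     ]
[263 216  20  32 469] [272.54584222 232.49680171] [ 0.56169386 -0.18481323  0.179     ]
slide [0.225 0.642 0.023] dr [ 0.0016 -0.     -0.3732] j6 0.64
slide [ 0.576 -0.018  0.022] dr [ 0.0013 -0.0008 -0.0343] j6 0.64
```

```bash
set -e
python3 go.py .625 -.157 .238 31
python3 -m handwheel '{"hand":[0.4,0.4,0.4,0.4],"slide":[[0.25,0,0],[0.5,0,0],[0.56,-0.005,0],[0.56,-0.005,0]],"dr":[[0,0,-0.02],[0,0,-0.037],[0,0,-0.037],[0,0,-0.037]]}' 20 >/dev/null
python3 go.py .625 -.157 .168 31
```

```text
slide [ 0.57  -0.003  0.005] dr [ 0.0013 -0.0008 -0.0399] j6 0.64
slide [0.003 0.015 0.553] dr [-0.0005  0.0004 -0.0024] j6 0.61
```

```bash
set -e
python3 -m handwheel '{"hand":[0.4,0.4,0.4,0.4,0.3],"slide":[[0,0.005,0.15],[0,0.01,0.3],[0,0.01,0.45],[0,0.01,0.55],[0,0.01,0.55]],"dr":[[0,0,0],[0,0,0],[0,0,0],[0,0,0],[0,0,0]]}' 20 >/dev/null
python3 -m handwheel '{"hand":[0.15,0,0,0,0],"slide":[[0,0,0],[0,0,0],[0,0,0],[0,0,0],[0,0,0]],"dr":[[0,0,0],[0,0,0],[0,0,0],[0,0,0],[0,0,0]]}' 20 >/dev/null
python3 t.py
python3 -m handwheel '{"hand":[0],"slide":[[0.0001,-0.006,0]],"dr":[[0,0,0.0095]]}' 20 >/dev/null; python3 t.py 7
python3 -m handwheel '{"hand":[0],"slide":[[0.0001,-0.006,0]],"dr":[[0,0,0.0095]]}' 20 >/dev/null; python3 t.py 7
python3 -m handwheel '{"hand":[0],"slide":[[0.0001,-0.006,0]],"dr":[[0,0,0.0095]]}' 20 >/dev/null; python3 t.py 7
python3 -m handwheel '{"hand":[0],"slide":[[0.0001,-0.006,0]],"dr":[[0,0,0.0095]]}' 20 >/dev/null; python3 t.py 7
```

```text
F tool [-3.25  2.59  3.44] yaw 30.5 tcp [ 0.6235 -0.1583  0.1705] j6 0.61 w 0.129 t 16.67
F tool [-4.41  5.96  3.29] yaw 28.8 tcp [ 0.6233 -0.158   0.1706] j6 0.64 w 0.132 t 16.75
F tool [-3.69  6.42  2.51] yaw 27.0 tcp [ 0.6231 -0.1576  0.1706] j6 0.67 w 0.13 t 16.83
F tool [-3.43  6.86  3.84] yaw 25.2 tcp [ 0.6227 -0.1572  0.1706] j6 0.7 w 0.133 t 16.92
F tool [-4.6   8.53  3.97] yaw 23.5 tcp [ 0.6224 -0.1566  0.1706] j6 0.73 w 0.132 t 17.0
```

```bash
set -e
python3 -m handwheel '{"hand":[0,0.1,0.4,0.4,0.4],"slide":[[0,0,0],[0,0,0],[0,0,0],[0,0,0],[0,0,0]],"dr":[[0,0,0],[0,0,0],[0,0,0],[0,0,0],[0,0,0]]}' 20 >/dev/null
python3 -m handwheel '{"hand":[0.4,0.4,0.4,0.4],"slide":[[0,0,-0.2],[0,0,-0.4],[0,0,-0.57],[0,0,-0.57]],"dr":[[0,0,0],[0,0,0],[0,0,0],[0,0,0]]}' 20 >/dev/null
python3 go.py .6185 -.2445 .238 91
```

```text
slide [-0.339  0.663  0.05 ] dr [ 0.0028 -0.0006 -0.374 ] j6 0.73
```

```bash
set -e
python3 -m handwheel '{"hand":[0.4,0.4,0.4,0.4,0.4],"slide":[[-0.1,0.2,0.01],[-0.2,0.4,0.02],[-0.34,0.663,0.03],[-0.34,0.663,0.03],[-0.34,0.663,0.03]],"dr":[[0,0,-0.037],[0,0,-0.074],[0,0,-0.111],[0,0,-0.148],[0,0,-0.185]]}' 20 >/dev/null
python3 -m handwheel '{"hand":[0.4,0.4,0.4,0.4,0.4],"slide":[[0,0,0],[0,0,0],[0,0,0],[0,0,0],[0,0,0]],"dr":[[0,0,-0.037],[0,0,-0.074],[0,0,-0.111],[0,0,-0.148],[0,0,-0.185]]}' 20 >/dev/null
python3 -m handwheel '{"hand":[0.4,0.4],"slide":[[0,0,0],[0,0,0]],"dr":[[0,0,-0.004],[0,0,-0.004]]}' 20 >/dev/null
python3 go.py .6185 -.2445 .168 91
python3 - <<'E'
from h import *
w=cam("wrist","w6")
for i,st,ce in red(w)[2]: print(st,ce,ray(w,ce,.179))
E
```

```text
slide [-0.003  0.013  0.556] dr [-0.     -0.0001 -0.0008] j6 -0.57
[284  62  24  26 446] [295.88116592  74.29372197] [ 0.62678075 -0.1564049   0.179     ]
[160 117  34  24 593] [176.01349073 127.53625632] [ 0.56201074 -0.1845691   0.179     ]
[271 217  19  32 489] [279.89366053 232.96523517] [ 0.6198349  -0.24531185  0.179     ]
```

```bash
set -e
python3 -m handwheel '{"hand":[0.4,0.4,0.4,0.4,0.3],"slide":[[0,0,0.15],[0,0.005,0.3],[0,0.008,0.45],[0,0.008,0.556],[0,0.008,0.556]],"dr":[[0,0,0],[0,0,0],[0,0,0],[0,0,0],[0,0,0]]}' 20 >/dev/null
python3 -m handwheel '{"hand":[0.15,0,0,0,0],"slide":[[0,0,0],[0,0,0],[0,0,0],[0,0,0],[0,0,0]],"dr":[[0,0,0],[0,0,0],[0,0,0],[0,0,0],[0,0,0]]}' 20 >/dev/null
python3 t.py
python3 -m handwheel '{"hand":[0,0,0,0,0],"slide":[[0.0003,-0.01,0],[0.001,-0.02,0],[0.0022,-0.03,0],[0.004,-0.04,0],[0.0062,-0.0495,0]],"dr":[[0,0,0.0159],[0,0,0.0318],[0,0,0.0477],[0,0,0.0637],[0,0,0.0796]]}' 20 >/dev/null; python3 t.py 4
python3 -m handwheel '{"hand":[0,0,0,0,0],"slide":[[0.0003,-0.01,0],[0.001,-0.02,0],[0.0022,-0.03,0],[0.004,-0.04,0],[0.0062,-0.0495,0]],"dr":[[0,0,0.0159],[0,0,0.0318],[0,0,0.0477],[0,0,0.0637],[0,0,0.0796]]}' 20 >/dev/null; python3 t.py 4
python3 -m handwheel '{"hand":[0,0,0,0,0],"slide":[[0.0003,-0.01,0],[0.001,-0.02,0],[0.0022,-0.03,0],[0.004,-0.04,0],[0.0062,-0.0495,0]],"dr":[[0,0,0.0159],[0,0,0.0318],[0,0,0.0477],[0,0,0.0637],[0,0,0.0796]]}' 20 >/dev/null; python3 t.py 4
python3 -m handwheel '{"hand":[0,0,0,0,0],"slide":[[0.0003,-0.01,0],[0.001,-0.02,0],[0.0022,-0.03,0],[0.004,-0.04,0],[0.0062,-0.0495,0]],"dr":[[0,0,0.0159],[0,0,0.0318],[0,0,0.0477],[0,0,0.0637],[0,0,0.0796]]}' 20 >/dev/null; python3 t.py 4
python3 -m handwheel '{"hand":[0,0,0,0,0],"slide":[[0.0003,-0.01,0],[0.001,-0.02,0],[0.0022,-0.03,0],[0.004,-0.04,0],[0.0062,-0.0495,0]],"dr":[[0,0,0.0159],[0,0,0.0318],[0,0,0.0477],[0,0,0.0637],[0,0,0.0796]]}' 20 >/dev/null; python3 t.py 4
```

```text
F tool [1.09 1.46 1.93] yaw 91.0 tcp [ 0.6181 -0.2444  0.1688] j6 -0.57 w 0.129 t 19.63
F tool [0.34 1.   3.94] yaw 76.5 tcp [ 0.6122 -0.2438  0.1688] j6 -0.32 w 0.129 t 20.05
F tool [0.24 1.28 3.68] yaw 62.2 tcp [ 0.6065 -0.2418  0.1688] j6 -0.07 w 0.135 t 20.47
F tool [-0.48  0.94  2.28] yaw 47.8 tcp [ 0.6015 -0.2386  0.1688] j6 0.18 w 0.134 t 20.88
F tool [-0.29  1.65  2.94] yaw 33.5 tcp [ 0.5975 -0.2342  0.1688] j6 0.43 w 0.13 t 21.3
F tool [-3.01  1.24  1.95] yaw 19.2 tcp [ 0.5946 -0.229   0.1688] j6 0.69 w 0.13 t 21.72
```

```bash
set -e
python3 -m handwheel '{"hand":[0,0,0],"slide":[[-0.0037,-0.01,0],[-0.003,-0.02,0],[-0.0018,-0.03,0]],"dr":[[0,0,0.0159],[0,0,0.0318],[0,0,0.0477]]}' 20 >/dev/null; python3 t.py 3
python3 -m handwheel '{"hand":[0,0,0],"slide":[[0.0003,-0.01,0],[0.001,-0.02,0],[0.0022,-0.03,0]],"dr":[[0,0,0.0159],[0,0,0.0318],[0,0,0.0477]]}' 20 >/dev/null; python3 t.py 3
python3 -m handwheel '{"hand":[0,0,0],"slide":[[0.0003,-0.01,0],[0.001,-0.02,0],[0.0022,-0.03,0]],"dr":[[0,0,0.0159],[0,0,0.0318],[0,0,0.0477]]}' 20 >/dev/null; python3 t.py 3
python3 -m handwheel '{"hand":[0,0,0],"slide":[[0.0003,-0.01,0],[0.001,-0.02,0],[0.0022,-0.03,0]],"dr":[[0,0,0.0159],[0,0,0.0318],[0,0,0.0477]]}' 20 >/dev/null; python3 t.py 3
python3 -m handwheel '{"hand":[0,0,0],"slide":[[0.0003,-0.01,0],[0.001,-0.02,0],[0.0022,-0.03,0]],"dr":[[0,0,0.0159],[0,0,0.0318],[0,0,0.0477]]}' 20 >/dev/null; python3 t.py 3
python3 -m handwheel '{"hand":[0,0,0],"slide":[[0.0003,-0.01,0],[0.001,-0.02,0],[0.0022,-0.03,0]],"dr":[[0,0,0.0159],[0,0,0.0318],[0,0,0.0477]]}' 20 >/dev/null; python3 t.py 3
python3 -m handwheel '{"hand":[0,0,0],"slide":[[0.0003,-0.01,0],[0.001,-0.02,0],[0.0022,-0.03,0]],"dr":[[0,0,0.0159],[0,0,0.0318],[0,0,0.0477]]}' 20 >/dev/null; python3 t.py 3
python3 -m handwheel '{"hand":[0,0,0],"slide":[[0.0003,-0.01,0],[0.001,-0.02,0],[0.0022,-0.03,0]],"dr":[[0,0,0.0159],[0,0,0.0318],[0,0,0.0477]]}' 20 >/dev/null; python3 t.py 3
python3 -m handwheel '{"hand":[0,0,0],"slide":[[0.0003,-0.01,0],[0.001,-0.02,0],[0.0022,-0.03,0]],"dr":[[0,0,0.0159],[0,0,0.0318],[0,0,0.0477]]}' 20 >/dev/null; python3 t.py 3
```

```text
F tool [-1.28  1.72  2.28] yaw 10.6 tcp [ 0.5933 -0.2255  0.1688] j6 0.84 w 0.132 t 21.97
F tool [-3.2   1.11  1.95] yaw 2.0 tcp [ 0.5927 -0.222   0.1688] j6 0.99 w 0.128 t 22.22
F tool [-4.    1.35  1.34] yaw -6.6 tcp [ 0.5926 -0.2183  0.1688] j6 1.15 w 0.13 t 22.47
F tool [-5.67  2.04 -0.06] yaw -15.2 tcp [ 0.5931 -0.2146  0.1688] j6 1.3 w 0.13 t 22.72
F tool [-6.46  2.39 -0.69] yaw -23.8 tcp [ 0.5941 -0.211   0.1688] j6 1.46 w 0.133 t 22.97
F tool [-7.18  1.77 -1.11] yaw -32.3 tcp [ 0.5957 -0.2075  0.1688] j6 1.62 w 0.13 t 23.22
F tool [-6.93  1.34 -0.66] yaw -40.9 tcp [ 0.5978 -0.2043  0.1688] j6 1.77 w 0.13 t 23.47
F tool [-8.66  2.42 -2.19] yaw -49.5 tcp [ 0.6005 -0.2014  0.1688] j6 1.93 w 0.133 t 23.72
F tool [-9.12  1.44 -1.86] yaw -58.1 tcp [ 0.6035 -0.1989  0.1688] j6 2.08 w 0.13 t 23.97
```

```bash
set -e
python3 -m handwheel '{"hand":[0,0,0],"slide":[[-0.0057,-0.01,0],[-0.009,-0.02,0],[-0.008,-0.03,0]],"dr":[[0,0,0.0159],[0,0,0.0318],[0,0,0.0477]]}' 20 >/dev/null; python3 t.py 3
python3 -m handwheel '{"hand":[0,0,0],"slide":[[0.0003,-0.01,0],[0.001,-0.02,0],[0.0022,-0.03,0]],"dr":[[0,0,0.0159],[0,0,0.0318],[0,0,0.0477]]}' 20 >/dev/null; python3 t.py 3
python3 -m handwheel '{"hand":[0,0,0],"slide":[[0.0003,-0.01,0],[0.001,-0.02,0],[0.0022,-0.03,0]],"dr":[[0,0,0.0159],[0,0,0.0318],[0,0,0.0477]]}' 20 >/dev/null; python3 t.py 3
python3 -m handwheel '{"hand":[0,0,0],"slide":[[0.0003,-0.01,0],[0.001,-0.02,0],[0.0022,-0.03,0]],"dr":[[0,0,0.0159],[0,0,0.0318],[0,0,0.0477]]}' 20 >/dev/null; python3 t.py 3
```

```text
F tool [-3.94  2.74 -0.55] yaw -66.7 tcp [ 0.6065 -0.1968  0.1688] j6 2.24 w 0.131 t 24.22
F tool [-4.75  4.45 -0.31] yaw -75.3 tcp [ 0.6096 -0.1955  0.1688] j6 2.39 w 0.13 t 24.47
```

```bash
set -e
python3 -m handwheel '{"hand":[0],"slide":[[-0.0003,-0.01,0]],"dr":[[0,0,0.0159]]}' 20 >/dev/null; python3 t.py 6.6
python3 -m handwheel '{"hand":[0],"slide":[[-0.0003,-0.01,0]],"dr":[[0,0,0.0159]]}' 20 >/dev/null; python3 t.py 6.6
python3 -m handwheel '{"hand":[0],"slide":[[0.0003,-0.01,0]],"dr":[[0,0,0.0159]]}' 20 >/dev/null; python3 t.py 6.6
python3 -m handwheel '{"hand":[0],"slide":[[0.0003,-0.01,0]],"dr":[[0,0,0.0159]]}' 20 >/dev/null; python3 t.py 6.6
```

```text
F tool [-4.59  5.64 -1.74] yaw -78.1 tcp [ 0.6107 -0.1952  0.1689] j6 2.44 w 0.129 t 24.55
F tool [-5.82  6.88 -2.38] yaw -81.0 tcp [ 0.6117 -0.1949  0.1689] j6 2.49 w 0.129 t 24.63
```

```bash
set -e
python3 -m handwheel '{"hand":[0],"slide":[[0,-0.006,0]],"dr":[[0,0,0.0095]]}' 20 >/dev/null; python3 t.py
python3 -m handwheel '{"hand":[0,0.1,0.4,0.4,0.4],"slide":[[0,0,0],[0,0,0],[0,0,0],[0,0,0],[0,0,0]],"dr":[[0,0,0],[0,0,0],[0,0,0],[0,0,0],[0,0,0]]}' 20 >/dev/null
python3 -m handwheel '{"hand":[0.4,0.4,0.4,0.4],"slide":[[0,0,-0.2],[0,0,-0.4],[0,0,-0.57],[0,0,-0.57]],"dr":[[0,0,0],[0,0,0],[0,0,0],[0,0,0]]}' 20 >/dev/null
python3 go.py .5745 -.0945 .238 90
cat > t.py <<'E'
# t.py [limit [offset_deg]] : force in crank axes (offset: handle direction from tool x), exit 1 past the limit
import sys
from h import *
from scipy.spatial.transform import Rotation as Ro
a=list(map(float,sys.argv[1:]))+[99,0][len(sys.argv)-1:]
s=r.get_state();R0=Ro.from_quat(np.roll(s["eef_rot"],-1));x=R0.apply([1,0,0])
F=Ro.from_euler("z",-a[1],degrees=True).apply(R0.inv().apply(s["ft_force"]))
print("F",F.round(2),"yaw",np.degrees(np.arctan2(x[1],x[0])).round(1),"tcp",s["tcp_pos"].round(4),"j6",s["joints"][5].round(2),"w",round(float(s["gripper_width"]),3),"t",round(s["time_s"],2))
sys.exit(int(abs(F[1])>a[0]))
E
```

```text
F tool [-5.52  7.48 -1.58] yaw -82.7 tcp [ 0.6123 -0.1948  0.1689] j6 2.52 w 0.135 t 24.72
slide [-0.883  0.221  0.026] dr [ 0.0022 -0.0035 -0.9586] j6 2.52
```

```bash
set -e
python3 -m handwheel '{"hand":[0.4,0.4,0.4,0.4,0.4],"slide":[[-0.22,0.055,0],[-0.44,0.11,0],[-0.66,0.165,0],[-0.883,0.22,0.01],[-0.883,0.22,0.01]],"dr":[[0,0,-0.038],[0,0,-0.076],[0,0,-0.114],[0,0,-0.152],[0,0,-0.19]]}' 20 >/dev/null
python3 -m handwheel '{"hand":[0.4,0.4,0.4,0.4,0.4],"slide":[[0,0,0],[0,0,0],[0,0,0],[0,0,0],[0,0,0]],"dr":[[0,0,-0.038],[0,0,-0.076],[0,0,-0.114],[0,0,-0.152],[0,0,-0.19]]}' 20 >/dev/null
python3 -m handwheel '{"hand":[0.4,0.4,0.4,0.4,0.4],"slide":[[0,0,0],[0,0,0],[0,0,0],[0,0,0],[0,0,0]],"dr":[[0,0,-0.038],[0,0,-0.076],[0,0,-0.114],[0,0,-0.152],[0,0,-0.19]]}' 20 >/dev/null
python3 -m handwheel '{"hand":[0.4,0.4,0.4,0.4,0.4],"slide":[[0,0,0],[0,0,0],[0,0,0],[0,0,0],[0,0,0]],"dr":[[0,0,-0.038],[0,0,-0.076],[0,0,-0.114],[0,0,-0.152],[0,0,-0.19]]}' 20 >/dev/null
python3 -m handwheel '{"hand":[0.4,0.4,0.4,0.4,0.4],"slide":[[0,0,0],[0,0,0],[0,0,0],[0,0,0],[0,0,0]],"dr":[[0,0,-0.038],[0,0,-0.076],[0,0,-0.114],[0,0,-0.152],[0,0,-0.19]]}' 20 >/dev/null
python3 -m handwheel '{"hand":[0.4,0.4],"slide":[[0,0,0],[0,0,0]],"dr":[[0,0,-0.009],[0,0,-0.009]]}' 20 >/dev/null
python3 go.py .5745 -.0945 .168 90
python3 - <<'E'
from h import *
w=cam("wrist","w7")
for i,st,ce in red(w)[2]: print(st,ce,ray(w,ce,.179))
E
```

```text
slide [-0.005  0.01   0.56 ] dr [0.     0.     0.0007] j6 -0.37
[272 217  19  33 504] [280.86904762 233.24603175] [ 0.57678939 -0.09540971  0.179     ]
[251 338  17  45 602] [259.60465116 360.42524917] [ 0.56282817 -0.18708566  0.179     ]
[324 358   9  26 142] [328.20422535 368.70422535] [ 0.60944645 -0.19381416  0.179     ]
```

View pics/w7.png

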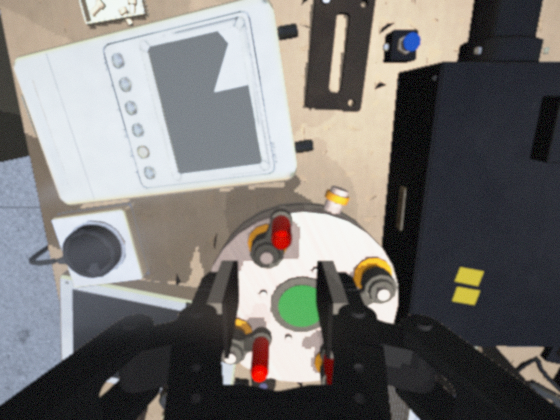

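Handle B is at (281,233), centred between the fingers, with its hub at (266,256). I descend and turn.

```bash
set -e
python3 -m handwheel '{"hand":[0.4,0.4,0.4,0.4,0.3],"slide":[[0,0,0.15],[-0.003,0.005,0.3],[-0.003,0.006,0.45],[-0.003,0.006,0.556],[-0.003,0.006,0.556]],"dr":[[0,0,0],[0,0,0],[0,0,0],[0,0,0],[0,0,0]]}' 20 >/dev/null
python3 -m handwheel '{"hand":[0.15,0,0,0,0],"slide":[[0,0,0],[0,0,0],[0,0,0],[0,0,0],[0,0,0]],"dr":[[0,0,0],[0,0,0],[0,0,0],[0,0,0],[0,0,0]]}' 20 >/dev/null
python3 t.py 99 22
python3 -m handwheel '{"hand":[0,0,0,0,0],"slide":[[-0.004,0.0092,0],[-0.0084,0.0181,0],[-0.0133,0.0269,0],[-0.0186,0.0353,0],[-0.0243,0.0435,0]],"dr":[[0,0,0.0159],[0,0,0.0318],[0,0,0.0477],[0,0,0.0637],[0,0,0.0796]]}' 20 >/dev/null; python3 t.py 4 22
python3 -m handwheel '{"hand":[0,0,0,0,0],"slide":[[-0.004,0.0092,0],[-0.0084,0.0181,0],[-0.0133,0.0269,0],[-0.0186,0.0353,0],[-0.0243,0.0435,0]],"dr":[[0,0,0.0159],[0,0,0.0318],[0,0,0.0477],[0,0,0.0637],[0,0,0.0796]]}' 20 >/dev/null; python3 t.py 4 22
python3 -m handwheel '{"hand":[0,0,0,0,0],"slide":[[-0.004,0.0092,0],[-0.0084,0.0181,0],[-0.0133,0.0269,0],[-0.0186,0.0353,0],[-0.0243,0.0435,0]],"dr":[[0,0,0.0159],[0,0,0.0318],[0,0,0.0477],[0,0,0.0637],[0,0,0.0796]]}' 20 >/dev/null; python3 t.py 4 22
```

```text
F [0.68 0.42 2.54] yaw 90.1 tcp [ 0.5742 -0.0942  0.1692] j6 -0.36 w 0.133 t 28.6
F [ 0.37 -1.73  1.49] yaw 75.6 tcp [ 0.5792 -0.0968  0.1692] j6 -0.11 w 0.126 t 29.02
F [ 1.08 -0.85  2.5 ] yaw 61.3 tcp [ 0.5836 -0.1009  0.1691] j6 0.13 w 0.129 t 29.43
F [-0.16 -2.52  2.64] yaw 47.0 tcp [ 0.5868 -0.1059  0.1692] j6 0.38 w 0.133 t 29.85
```

```bash
set -e
python3 -m handwheel '{"hand":[0,0,0,0,0],"slide":[[-0.004,0.0092,0],[-0.0084,0.0181,0],[-0.0133,0.0269,0],[-0.0186,0.0353,0],[-0.0243,0.0435,0]],"dr":[[0,0,0.0159],[0,0,0.0318],[0,0,0.0477],[0,0,0.0637],[0,0,0.0796]]}' 20 >/dev/null; python3 t.py 4 22
python3 -m handwheel '{"hand":[0,0,0,0,0],"slide":[[-0.004,0.0092,0],[-0.0084,0.0181,0],[-0.0133,0.0269,0],[-0.0186,0.0353,0],[-0.0243,0.0435,0]],"dr":[[0,0,0.0159],[0,0,0.0318],[0,0,0.0477],[0,0,0.0637],[0,0,0.0796]]}' 20 >/dev/null; python3 t.py 4 22
python3 -m handwheel '{"hand":[0,0,0],"slide":[[-0.004,0.0092,0],[-0.0084,0.0181,0],[-0.0133,0.0269,0]],"dr":[[0,0,0.0159],[0,0,0.0318],[0,0,0.0477]]}' 20 >/dev/null; python3 t.py 3 22
python3 -m handwheel '{"hand":[0,0,0],"slide":[[-0.004,0.0092,0],[-0.0084,0.0181,0],[-0.0133,0.0269,0]],"dr":[[0,0,0.0159],[0,0,0.0318],[0,0,0.0477]]}' 20 >/dev/null; python3 t.py 3 22
python3 -m handwheel '{"hand":[0,0,0],"slide":[[-0.004,0.0092,0],[-0.0084,0.0181,0],[-0.0133,0.0269,0]],"dr":[[0,0,0.0159],[0,0,0.0318],[0,0,0.0477]]}' 20 >/dev/null; python3 t.py 3 22
python3 -m handwheel '{"hand":[0,0,0],"slide":[[-0.004,0.0092,0],[-0.0084,0.0181,0],[-0.0133,0.0269,0]],"dr":[[0,0,0.0159],[0,0,0.0318],[0,0,0.0477]]}' 20 >/dev/null; python3 t.py 3 22
python3 -m handwheel '{"hand":[0,0,0],"slide":[[-0.004,0.0092,0],[-0.0084,0.0181,0],[-0.0133,0.0269,0]],"dr":[[0,0,0.0159],[0,0,0.0318],[0,0,0.0477]]}' 20 >/dev/null; python3 t.py 3 22
python3 -m handwheel '{"hand":[0,0,0],"slide":[[-0.004,0.0092,0],[-0.0084,0.0181,0],[-0.0133,0.0269,0]],"dr":[[0,0,0.0159],[0,0,0.0318],[0,0,0.0477]]}' 20 >/dev/null; python3 t.py 3 22
```

```text
F [-0.78 -0.87  2.06] yaw 32.6 tcp [ 0.5886 -0.1117  0.1691] j6 0.62 w 0.132 t 30.27
F [-2.45 -0.95  2.16] yaw 18.3 tcp [ 0.5888 -0.1176  0.1691] j6 0.86 w 0.134 t 30.68
F [-2.71 -2.43  1.74] yaw 9.7 tcp [ 0.5882 -0.1211  0.1691] j6 1.0 w 0.13 t 30.93
F [-3.32 -1.38  1.73] yaw 1.1 tcp [ 0.587  -0.1244  0.169 ] j6 1.15 w 0.127 t 31.18
F [-3.41 -1.96  1.02] yaw -7.5 tcp [ 0.5854 -0.1275  0.169 ] j6 1.29 w 0.131 t 31.43
F [-5.27 -1.7   1.14] yaw -16.0 tcp [ 0.5834 -0.1302  0.169 ] j6 1.43 w 0.13 t 31.68
F [-6.39 -4.38  1.14] yaw -24.6 tcp [ 0.5813 -0.1324  0.1691] j6 1.58 w 0.13 t 31.93
```

```bash
set -e
python3 -m handwheel '{"hand":[0],"slide":[[-0.0085,0.0074,0]],"dr":[[0,0,0.0159]]}' 20 >/dev/null; python3 t.py 6.6 22
python3 -m handwheel '{"hand":[0],"slide":[[-0.004,0.0092,0]],"dr":[[0,0,0.0159]]}' 20 >/dev/null; python3 t.py 6.6 22
python3 -m handwheel '{"hand":[0],"slide":[[-0.004,0.0092,0]],"dr":[[0,0,0.0159]]}' 20 >/dev/null; python3 t.py 6.6 22
python3 -m handwheel '{"hand":[0],"slide":[[-0.004,0.0092,0]],"dr":[[0,0,0.0159]]}' 20 >/dev/null; python3 t.py 6.6 22
```

```text
F [-3.27 -5.98  1.  ] yaw -27.5 tcp [ 0.5804 -0.1329  0.1692] j6 1.63 w 0.126 t 32.02
F [-4.36 -6.23  1.27] yaw -30.3 tcp [ 0.5796 -0.1335  0.1692] j6 1.68 w 0.135 t 32.1
F [-6.33 -7.53  1.95] yaw -33.2 tcp [ 0.5788 -0.1341  0.1693] j6 1.72 w 0.13 t 32.18
```

```bash
set -e
python3 -m handwheel '{"hand":[0,0.1,0.4,0.4,0.4],"slide":[[0,0,0],[0,0,0],[0,0,0],[0,0,0],[0,0,0]],"dr":[[0,0,0],[0,0,0],[0,0,0],[0,0,0],[0,0,0]]}' 20 >/dev/null
python3 -m handwheel '{"hand":[0.4,0.4,0.4,0.4],"slide":[[0,0,-0.2],[0,0,-0.4],[0,0,-0.57],[0,0,-0.57]],"dr":[[0,0,0],[0,0,0],[0,0,0],[0,0,0]]}' 20 >/dev/null
python3 go.py .5612 -.184 .238 24
python3 go.py .612 -.195 .238 -82
```

```text
slide [0.087 0.416 0.033] dr [ 0.001  -0.0024 -0.3172] j6 1.72
slide [0.492 0.261 0.036] dr [-0.0013 -0.0022  0.2717] j6 1.72
```

```bash
set -e
python3 -m handwheel '{"hand":[0.4,0.4,0.4,0.4,0.4],"slide":[[0.04,0.2,0.01],[0.087,0.416,0.02],[0.087,0.416,0.02],[0.087,0.416,0.02],[0.087,0.416,0.02]],"dr":[[0,0,-0.036],[0,0,-0.072],[0,0,-0.108],[0,0,-0.144],[0,0,-0.18]]}' 20 >/dev/null
python3 -m handwheel '{"hand":[0.4,0.4,0.4,0.4,0.4],"slide":[[0,0,0],[0,0,0],[0,0,0],[0,0,0],[0,0,0]],"dr":[[0,0,-0.036],[0,0,-0.072],[0,0,-0.108],[0,0,-0.137],[0,0,-0.137]]}' 20 >/dev/null
python3 -m handwheel '{"hand":[0.4],"slide":[[0,0,0]],"dr":[[0,0,0]]}' 20 >/dev/null
python3 go.py .5612 -.184 .169 24
```

```text
slide [0.009 0.01  0.546] dr [-0.0001  0.0001 -0.0011] j6 0.64
```

```bash
set -e
python3 -m handwheel '{"hand":[0.4,0.4,0.4,0.4,0.3],"slide":[[0,0,0.15],[0.006,0.006,0.3],[0.006,0.006,0.45],[0.006,0.006,0.546],[0.006,0.006,0.546]],"dr":[[0,0,0],[0,0,0],[0,0,0],[0,0,0],[0,0,0]]}' 20 >/dev/null
python3 -m handwheel '{"hand":[0.15,0,0,0,0],"slide":[[0,0,0],[0,0,0],[0,0,0],[0,0,0],[0,0,0]],"dr":[[0,0,0],[0,0,0],[0,0,0],[0,0,0],[0,0,0]]}' 20 >/dev/null
python3 t.py
python3 -m handwheel '{"hand":[0],"slide":[[-0.0001,0.006,0]],"dr":[[0,0,0.0095]]}' 20 >/dev/null; python3 t.py 6.8
python3 -m handwheel '{"hand":[0],"slide":[[-0.0001,0.006,0]],"dr":[[0,0,0.0095]]}' 20 >/dev/null; python3 t.py 6.8
python3 -m handwheel '{"hand":[0],"slide":[[-0.0001,0.006,0]],"dr":[[0,0,0.0095]]}' 20 >/dev/null; python3 t.py 6.8
python3 -m handwheel '{"hand":[0],"slide":[[-0.0001,0.006,0]],"dr":[[0,0,0.0095]]}' 20 >/dev/null; python3 t.py 6.8
```

```text
F [-1.64 -0.39  2.17] yaw 24.0 tcp [ 0.5609 -0.1837  0.1697] j6 0.64 w 0.134 t 34.68
F [-0.53 -4.32  0.19] yaw 22.3 tcp [ 0.561  -0.1839  0.1696] j6 0.67 w 0.129 t 34.77
F [-1.36 -5.94  0.17] yaw 20.5 tcp [ 0.5611 -0.1841  0.1696] j6 0.7 w 0.129 t 34.85
F [-1.39 -6.02  0.23] yaw 18.8 tcp [ 0.5613 -0.1845  0.1696] j6 0.73 w 0.132 t 34.93
F [-1.92 -6.37 -0.46] yaw 17.1 tcp [ 0.5615 -0.1851  0.1696] j6 0.76 w 0.13 t 35.02
```

```bash
set -e
python3 -m handwheel '{"hand":[0],"slide":[[-0.0001,0.006,0]],"dr":[[0,0,0.0095]]}' 20 >/dev/null; python3 t.py
python3 -m handwheel '{"hand":[0,0.1,0.4,0.4,0.4],"slide":[[0,0,0],[0,0,0],[0,0,0],[0,0,0],[0,0,0]],"dr":[[0,0,0],[0,0,0],[0,0,0],[0,0,0],[0,0,0]]}' 20 >/dev/null
python3 -m handwheel '{"hand":[0.4,0.4,0.4,0.4],"slide":[[0,0,-0.2],[0,0,-0.4],[0,0,-0.57],[0,0,-0.57]],"dr":[[0,0,0],[0,0,0],[0,0,0],[0,0,0]]}' 20 >/dev/null
python3 go.py .612 -.195 .238 -82
```

```text
F [-0.99 -8.35 -0.79] yaw 15.4 tcp [ 0.5617 -0.1856  0.1696] j6 0.78 w 0.129 t 35.1
slide [0.375 0.165 0.04 ] dr [-1.000e-04 -2.900e-03  5.412e-01] j6 0.78
```

```bash
set -e
python3 -m handwheel '{"hand":[0.4,0.4,0.4,0.4,0.4],"slide":[[0.19,0.08,0.01],[0.375,0.165,0.02],[0.375,0.165,0.02],[0.375,0.165,0.02],[0.375,0.165,0.02]],"dr":[[0,0,0.036],[0,0,0.072],[0,0,0.108],[0,0,0.144],[0,0,0.18]]}' 20 >/dev/null
python3 -m handwheel '{"hand":[0.4,0.4,0.4,0.4,0.4],"slide":[[0,0,0],[0,0,0],[0,0,0],[0,0,0],[0,0,0]],"dr":[[0,0,0.036],[0,0,0.072],[0,0,0.108],[0,0,0.144],[0,0,0.18]]}' 20 >/dev/null
python3 -m handwheel '{"hand":[0.4,0.4,0.4,0.4,0.4],"slide":[[0,0,0],[0,0,0],[0,0,0],[0,0,0],[0,0,0]],"dr":[[0,0,0.036],[0,0,0.072],[0,0,0.108],[0,0,0.144],[0,0,0.18]]}' 20 >/dev/null
python3 -m handwheel '{"hand":[0.4],"slide":[[0,0,0]],"dr":[[0,0,0]]}' 20 >/dev/null
python3 go.py .612 -.195 .169 -82
```

```text
slide [ 0.008 -0.01   0.548] dr [ 0.0001  0.     -0.0001] j6 2.51
```

```bash
set -e
python3 -m handwheel '{"hand":[0.4,0.4,0.4,0.4,0.3],"slide":[[0,0,0.15],[0.006,-0.006,0.3],[0.006,-0.006,0.45],[0.006,-0.006,0.546],[0.006,-0.006,0.546]],"dr":[[0,0,0],[0,0,0],[0,0,0],[0,0,0],[0,0,0]]}' 20 >/dev/null
python3 -m handwheel '{"hand":[0.15,0,0,0,0],"slide":[[0,0,0],[0,0,0],[0,0,0],[0,0,0],[0,0,0]],"dr":[[0,0,0],[0,0,0],[0,0,0],[0,0,0],[0,0,0]]}' 20 >/dev/null
python3 t.py
python3 -m handwheel '{"hand":[0],"slide":[[0.0001,-0.006,0]],"dr":[[0,0,0.0095]]}' 20 >/dev/null; python3 t.py 6.8
python3 -m handwheel '{"hand":[0],"slide":[[0.0001,-0.006,0]],"dr":[[0,0,0.0095]]}' 20 >/dev/null; python3 t.py 6.8
python3 -m handwheel '{"hand":[0],"slide":[[0.0001,-0.006,0]],"dr":[[0,0,0.0095]]}' 20 >/dev/null; python3 t.py 6.8
python3 -m handwheel '{"hand":[0],"slide":[[0.0001,-0.006,0]],"dr":[[0,0,0.0095]]}' 20 >/dev/null; python3 t.py 6.8
python3 -m handwheel '{"hand":[0],"slide":[[0.0001,-0.006,0]],"dr":[[0,0,0.0095]]}' 20 >/dev/null; python3 t.py 6.8
```

```text
F [ 0.53 -1.71  2.67] yaw -81.8 tcp [ 0.6118 -0.1948  0.1703] j6 2.51 w 0.131 t 38.02
F [0.19 2.79 1.18] yaw -83.5 tcp [ 0.612  -0.1947  0.1702] j6 2.54 w 0.131 t 38.1
F [ 0.35  6.18 -0.55] yaw -85.3 tcp [ 0.6123 -0.1947  0.1702] j6 2.57 w 0.128 t 38.18
F [-0.3   7.13  0.03] yaw -87.0 tcp [ 0.6126 -0.1946  0.1702] j6 2.6 w 0.127 t 38.27
```

```bash
set -e
python3 -m handwheel '{"hand":[0,0.1,0.4,0.4,0.4],"slide":[[0,0,0],[0,0,0],[0,0,0],[0,0,0],[0,0,0]],"dr":[[0,0,0],[0,0,0],[0,0,0],[0,0,0],[0,0,0]]}' 20 >/dev/null
python3 -m handwheel '{"hand":[0.4,0.4,0.4,0.4,0.4],"slide":[[0,0,-0.2],[0,0,-0.4],[0,0,-0.6],[0,0,-0.8],[0,0,-0.8]],"dr":[[0,0,0],[0,0,0],[0,0,0],[0,0,0],[0,0,0]]}' 20
python3 - <<'E'
from h import *
s=cam("side"); b=s["frame"][170:300,250:400,::-1]; cv2.imwrite("pics/crop8.png",cv2.resize(b,None,fx=5,fy=4.6,interpolation=2))
E
```

```text
time_s: 39.1
tcp_pos: [0.6149, -0.195, 0.2715]
eef_rot: [-0.001, 0.726, -0.688, 0.004]
ft_force: [-0.9, 0.4, 1.0]
gripper_width: 0.4
grasp_force: 0.0
```

View pics/crop8.png

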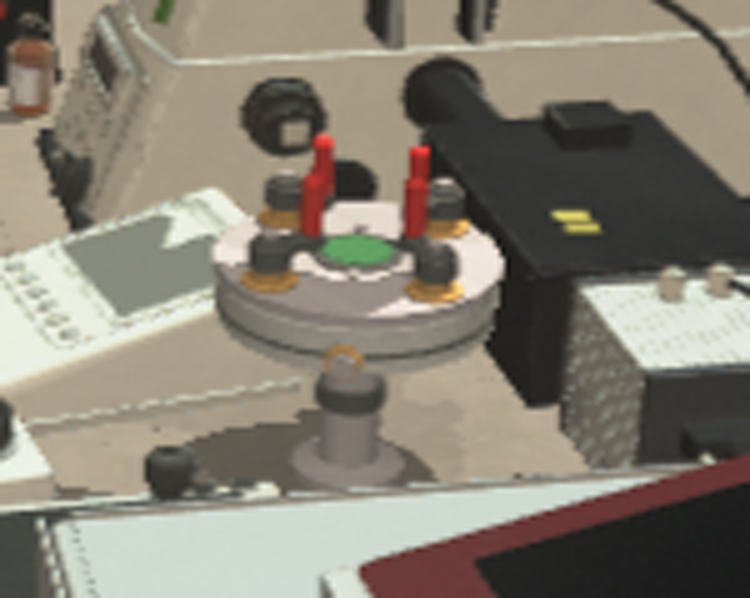

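The cover lies flat, all four handles are turned inward (crop columns 312 to 420), and the gripper is clear above.

```bash
python3 -c "
from plant import job; print(job.finish_job())"
```

```text
the job is handed in; nothing more can be done
None
```

I tightened all four nuts crosswise, each to a last pull of about 7–8.5 N, and the cover looks flat in the last picture. The arm has let go and is clear, and I handed the job in at about 39 s; no verdict came back.

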